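# Shut down the dust extraction at the lathe bench

### The arm

A 7-joint arm with a two-finger parallel gripper is mounted at the origin on the work surface. World frame = base frame: x ahead of the robot, y to its left, z up, the work surface at z = 0. Lengths are in mm, angles in rad, forces in N, time in s.
With the tool pointing down it reaches from about 400 to 900 mm from the base axis. Payload 5.6 kg.
Tool frame: the origin (TCP) lies midway between the tips of the shut fingers; the grasp point (between the pads) lies 19 mm behind it; z points along the fingers, y is the line along which they close (so a half turn about z gives the same grasp; the last joint's range is limited). The gripper opens to 92 mm and grips with 3 to 60 N. Pads are 20 mm wide; open, the fingers measure 128 mm over their backs; the gripper's body (75 mm by 189 mm) begins 69 mm behind the grasp point.
Start: joints at [1.091, 0.468, -0.012, 1.603, 0.006, 1.071, -0.056], TCP at [274.939, -588.997, 214.592] pointing down, gripper open.
Joint ranges: [-2.53, 2.53], [-0.31, 2.02], [-1.57, 1.55], [0.28, 2.44], [-1.29, 4.43], [0.15, 1.84], [-2.92, 2.92]. Speed limits (rad/s): [2.57, 2.57, 3.14, 3.14, 3.14, 3.14, 3.14].

### API

Orientations are given as a rotation vector (axis times angle).
In Python, from cell import robot, grip, kin, viewer gives the robot as it stands. Calls block until the motion is done:
- robot.movep(position, orientation): joint-space move of the TCP to a pose.
- robot.servo_line(position, feed=150, rotation=None): straight line of the TCP; rotation=None keeps the orientation; feed is the mean speed in mm/s.
- robot.goto_joints(angles): joint-space move.
- grip(opening, newtons=None): opening from 0.0 (shut) to 1.0 (fully open); newtons is the grip in N (None keeps the last); returns when the fingers have stopped.
- robot.hold(seconds).
- kin.ik(position, orientation): joint angles nearest the present ones, or None.
- robot.observe(): the state.
- viewer.read_camera(name): name is "scene" or "top" or "wrist"; returns the picture (480x640x3 uint8, red, green, blue); there is no depth.
- viewer.camera_info(name): a dict with "camera_matrix" (3x3 intrinsics, pixels), "R" (3x3) and "t" (3): a world point X has camera coordinates R X + t. Camera axes: x right, y down, z forward; pixel columns grow to the right and rows downward; lengths in mm; the calibration is good to about 2 mm. A picture is of the moment at which its call begins: read the wrist's pose just before it. camera_info takes no time and is no camera call; for the wrist camera it gives the pose at the moment of the call.
A pose or a line that the arm cannot do raises robot.IKError and nothing moves.
- robot.job_done(): hands the job in; it is judged then, once.
Trained networks look in the newest picture that a camera, given by its name, has taken for a name from the list of things; names that differ only in an ending like _2 or _b are one class to them, and where a whole thing is asked for, a point or a joint stands for the part that bears it (a point fixed in the world has none). Each returns a list of dicts, best first, with "confidence" (0 to 1); they miss things now and then, are a little off and sometimes report something else, mostly with a low value. They report only what shows in the picture. A call takes as long as a camera call. They do not tell look-alikes from the thing itself.
- viewer.silhouettes(name, camera): "mask" (480x640 bool, what is visible of it).
- viewer.pinpoint(name, camera): "at" ([x, y, z] in mm, in the coordinates of the camera as it stood for that picture, good to about 4 mm: a listed point, or the origin of a listed thing).
The state is a dict: "t": time; "joints": joint angles; "joint_velocities": joint speeds; "joint_torque": joint torques, N m; "tcp_pos": TCP position; "tcp_rot": TCP orientation; "contact_force": force on the tool from outside, world axes, zero at the start; "wrist_torque": the same for the moment, N m; "grip_width": opening from 0.0 (shut) to 1.0 (fully open); "grip_force": force on a finger pad.
Only numpy, scipy, OpenCV 4.12 (cv2) and the standard library are available. Lean on these libraries where they do the work, as an engineer would, in place of code of your own. Each camera call takes 0.05 s, during which the arm holds its last target. There are 200 camera calls.

### The job

Shut down the dust extraction: with the fingertips push the blade of the blast gate under the elbow pipe fully home, then gently press the broad mushroom-headed button down at least half its travel, let it spring back up and withdraw. Leave the other gate, the two other switch boxes and everything else on the bench as they are; nothing is to be picked up or shoved out of place.

Things in the scene. Friction and masses are not known exactly. Their poses are not given: they have to be found in the camera images.
- elbow_blade (a joint): how far the blade of the elbow pipe's blast gate is pulled out, in m: 0 = fully shut (hard stop), 0.075 = fully open; it starts 0.035 to 0.07. The blade slides level along the gate's own x axis; about 3 N of friction, and it stays where it is left
- elbow_tab (a point): centre of the robot-side (pushing) face of the upright aluminium tab at that blade's outer end. Tab 56 mm wide, 6 mm thick, 48 to 88 mm above the bench (this point: 72 mm); no part of the gate lies on the robot's side of it. x axis: level, from the tab to the pipe, the way the blade is pushed shut; z up. Shut, this point is 123 mm from the pipe's axis
- elbow_gate: fixed blast gate under the grey pipe that bends over in an elbow towards the big duct at the far side: a black frame 115 mm square, 36 to 56 mm above the bench, pipe 69 to 84 mm across, elbow 175 mm high. Origin on the bench on the axis of the upright pipe; x axis away from the tab
- straight_tab (a point): the same point on the tab of the other, like gate, under the short straight upright pipe with a flared mouth; this blade is to be left where it is
- straight_gate: fixed blast gate under the straight pipe, frame as the other, pipe 165 mm high, mouth 100 mm across. Origin on the bench on the pipe's axis
- mushroom_box: loose grey switch box, 84 mm square and 44 mm high, 0.7 kg, on rubber feet, with one black push button on its top: a broad domed mushroom head 52 mm across, flat in the middle 20 mm. Origin under its centre, z up
- mushroom_top (a point): top centre of that button (a broad domed mushroom head 52 mm across, flat in the middle 20 mm), 78 mm above the bench when up; it moves with the button
- mushroom_button (a joint): how far that button is pressed, in m: 0 = up, 0.010 = fully down (hard stop). A spring: it yields at 1.6 N, 5 mm takes 3.6 N, fully down 5.6 N; it springs back up
- round_box: loose grey switch box, 84 mm square and 44 mm high, 0.7 kg, on rubber feet, with one black push button on its top: a slim round key 24 mm across. Origin under its centre, z up
- round_top (a point): top centre of that button (a slim round key 24 mm across), 78 mm above the bench when up; it moves with the button
- round_button (a joint): how far that button is pressed, in m: 0 = up, 0.010 = fully down (hard stop). A spring: it yields at 1.6 N, 5 mm takes 3.6 N, fully down 5.6 N; it springs back up
- square_box: loose grey switch box, 84 mm square and 44 mm high, 0.7 kg, on rubber feet, with one black push button on its top: a square key 26 mm wide. Origin under its centre, z up
- square_top (a point): top centre of that button (a square key 26 mm wide), 78 mm above the bench when up; it moves with the button
- square_button (a joint): how far that button is pressed, in m: 0 = up, 0.010 = fully down (hard stop). A spring: it yields at 1.6 N, 5 mm takes 3.6 N, fully down 5.6 N; it springs back up
- wax_jar: amber glass jar with steel lid, 64 mm across, 60 mm high; loose, to be left alone. Origin under its middle
- drawer_knob: small turned dark wooden knob, 38 mm across, 42 mm high; loose, to be left alone. Origin under its middle
- chess_finial: slim turned pale wooden finial, 48 mm across its foot, 90 mm high; loose, to be left alone. Origin under its middle
- blank: upright dark wooden cylinder, 58 mm across, 100 mm high; loose, to be left alone. Origin under its middle
- sanding_block: cork sanding block, 62 x 100 mm, 30 mm high; loose, to be left alone. Origin under its middle
- gouge: short turning gouge lying flat, wooden handle, 190 mm long, 25 mm high; loose, to be left alone. Origin under its middle
- bowl: turned wooden bowl, 116 mm across, 50 mm high; loose, to be left alone. Origin under its middle
Mind the look-alikes: they are no part of the job. Leave any green or turquoise look-alike of the mushroom_box alone. Leave any green look-alike of the square_box alone.

How it is judged:
By the outcome, as a careful person would: the job done as asked, in the order asked, and still so for the second after the job is handed in, with the robot touching nothing.
It also fails if it takes over 48 s, if anything falls off the work surface, if the arm or the gripper's body presses on something with over 40 N, if the wrist force passes 120 N, or if a joint passes its speed limit or range.

## Working session

There is one attempt and no reset: what is moved stays moved. The work goes in short steps, each a Python script; the robot and the scene stay as the last script left them, time stands still between calls to the robot, and variables do not carry over. Pictures are saved under pics/ and viewed, at most 10 in all, crops included, and the job is handed in when it is done.

```bash
mkdir -p pics; cat > h.py <<'E'
import numpy as np, cv2
from cell import robot, grip, kin, viewer
def w(cam, p):
    i=viewer.camera_info(cam); return np.array(i["R"]).T@(np.array(p)-np.array(i["t"]))
def save(cam,f,scale=1):
    im=viewer.read_camera(cam); cv2.imwrite("pics/"+f,cv2.cvtColor(im,cv2.COLOR_RGB2BGR)); return im
def px(cam,p):
    i=viewer.camera_info(cam); c=np.array(i["R"])@np.array(p)+np.array(i["t"]); u=np.array(i["camera_matrix"])@c; return u[:2]/u[2]
E
python3 - <<'E'
from h import *
for c in ["scene","top"]:
    save(c,c+"1.png")
    for n in ["elbow_tab","elbow_gate","straight_tab","straight_gate","mushroom_top","mushroom_box","round_top","square_top","blank","chess_finial","wax_jar"]:
        if c=="scene" and n in("blank","chess_finial","wax_jar"): continue
        for d in viewer.pinpoint(n,c)[:4]:
            p=w(c,d["at"]); print(c,n,round(d["confidence"],2),p.round(),px(c,p).round())
print(robot.observe()["t"])
E
```

```text
scene elbow_tab 0.96 [521. 177.  75.] [392. 272.]
scene elbow_gate 0.86 [685. 165.   3.] [343. 340.]
scene straight_tab 0.69 [ 500. -215.   71.] [264. 198.]
scene straight_gate 0.57 [ 690. -193.    4.] [220. 263.]
scene mushroom_top 0.7 [ 476. -369.   79.] [227. 169.]
scene mushroom_top 0.62 [ 448. -527.   79.] [195. 144.]
scene mushroom_top 0.47 [ 341. -391.   83.] [255. 143.]
scene mushroom_top 0.36 [506. -10.  76.] [327. 232.]
scene mushroom_box 0.81 [ 470. -372.    3.] [232. 189.]
scene mushroom_box 0.56 [ 446. -527.   -1.] [200. 166.]
scene round_top 0.54 [506. -14.  76.] [326. 231.]
scene round_top 0.47 [510. -12.   1.] [325. 254.]
scene round_top 0.23 [339. 164.   2.] [421. 246.]
scene square_top 0.84 [394. 487.  80.] [555. 304.]
scene square_top 0.8 [458. 349.  78.] [479. 291.]
top elbow_tab 0.71 [520. 179.  71.] [252. 241.]
top elbow_gate 0.66 [677. 163.  -4.] [261. 193.]
top elbow_gate 0.2 [460. 350.  -2.] [200. 262.]
top straight_tab 0.9 [ 499. -211.   75.] [384. 248.]
top straight_gate 0.6 [ 689. -198.   -1.] [375. 190.]
top mushroom_top 0.75 [ 339. -389.   80.] [445. 303.]
top mushroom_top 0.74 [ 473. -371.   76.] [438. 257.]
top mushroom_top 0.7 [ 630. -475.   -5.] [463. 209.]
top mushroom_box 0.93 [ 472. -361.   -0.] [428. 259.]
top mushroom_box 0.9 [ 448. -527.    1.] [481. 267.]
top mushroom_box 0.88 [ 338. -394.    4.] [440. 302.]
top mushroom_box 0.72 [615.  31.  -3.] [303. 213.]
top round_top 0.59 [504.  -9.  76.] [315. 246.]
top square_top 0.67 [455. 348.  76.] [194. 263.]
top square_top 0.5 [395. 486.  80.] [146. 283.]
top blank 0.61 [ 646. -336.   -1.] [419. 204.]
top chess_finial 0.6 [655. 361.  -1.] [198. 200.]
top wax_jar 0.86 [717.   8.  -2.] [310. 181.]
1.05
```

View pics/scene1.png

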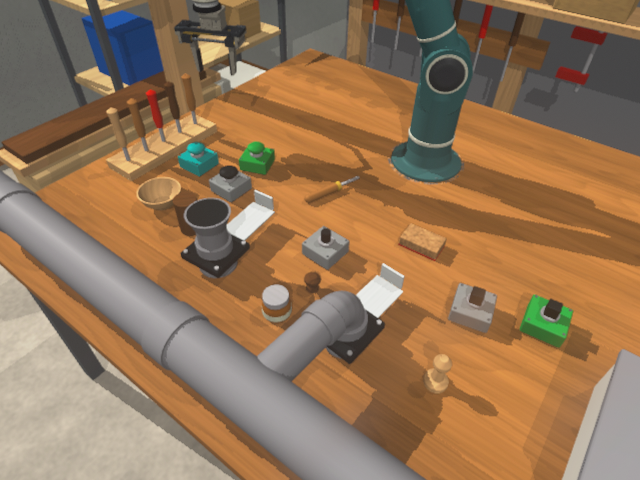

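View pics/top1.png

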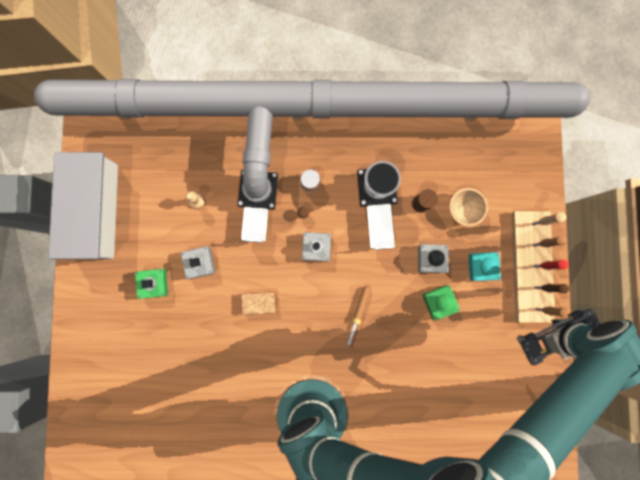

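The scene shows the elbow gate with its tab at (392,272), and the straight gate beside the bowl. The grey mushroom box is at (230,180), with turquoise and green look-alikes next to it. In the top view the grey mushroom is at (434,257), i.e. world (474,-369). The elbow tab is at about (520,178), roughly 38 mm open. Next I'll approach the tab with the fingers shut and look from close up.

```bash
cat >> h.py <<'E'
from scipy.spatial.transform import Rotation as Ro
def down(psi):
    # tool x along heading psi, z down; pick the half turn with smaller joint 7
    c,s=np.cos(psi),np.sin(psi); x=np.array([c,s,0]); z=np.array([0,0,-1.]); 
    return Ro.from_matrix(np.c_[x,np.cross(z,x),z]).as_rotvec()
E
python3 - <<'E'
from h import *
grip(0.0)
pos=[425,186,190]
for psi in(-.085,-.085+np.pi):
    q=kin.ik(pos,down(psi)); print(psi,None if q is None else np.round(q,2))
best=min([p for p in(-.085,-.085+np.pi) if kin.ik(pos,down(p)) is not None],key=lambda p:abs(kin.ik(pos,down(p))[6]))
robot.movep(pos,down(best)); print(best)
save("wrist","w1.png")
for n in ["elbow_tab","elbow_gate"]:
    for d in viewer.pinpoint(n,"wrist")[:2]:
        p=w("wrist",d["at"]); print(n,round(d["confidence"],2),p.round(1),px("wrist",p).round())
o=robot.observe();print(o["t"],o["tcp_pos"],o["contact_force"],o["grip_width"])
E
```

```text
-0.085 [ 0.27  0.31 -0.86  2.02  0.29  0.93 -2.41]
3.056592653589793 [ 0.48  0.44 -1.17  2.02  0.49  1.    0.56]
3.056592653589793
elbow_tab 0.67 [518.6 180.6  67.1] [326. 336.]
elbow_gate 0.72 [676.4 169.   -1.1] [326. 427.]
5.3333 [425.26228481 185.57090355 189.91604076] [ 0.20960212  1.07351385 -0.33879627] 0.006252195678737395
```

View pics/w1.png

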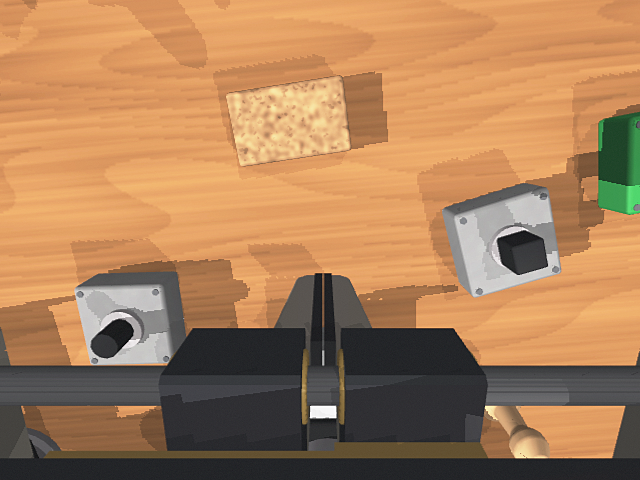

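The wrist view has the gripper blocking the tab, with the cork block at (290,120) and the square box at (505,240) clear of the path. The pinpointed tab agrees to about 3 mm, so I'll push in small steps with force monitoring.

```bash
python3 - <<'E'
from h import *
d=np.array([160,-13.5]); d/=np.linalg.norm(d)
tab=np.array([520,178.5])
P=lambda s,z=62:np.r_[tab+d*s,z]
robot.servo_line(P(-40,150),feed=150)
robot.servo_line(P(-40),feed=120)
f0=np.array(robot.observe()["contact_force"])
s=-40; hit=0
robot.servo_line(P(-18),feed=80)
s=-18
while s<60:
    s+=3; robot.servo_line(P(s),feed=30)
    o=robot.observe(); f=np.array(o["contact_force"])-f0; fd=-f[:2]@d
    print(s,round((np.array(o["tcp_pos"])[:2]-tab)@d,1),f.round(1),round(o["t"],2))
    if fd>13: break
E
```

```text
-15 -15.1 [ 0.5  0.8 -0.8] 7.5
-12 -11.8 [ 0.4  0.4 -0.1] 7.75
-9 -8.8 [ 0.9 -0.  -0.4] 8.0
-6 -6.2 [-1.2 -0.6  0. ] 8.25
-3 -3.0 [-0.8  1.2 -0.6] 8.5
0 0.3 [-1.1  0.9 -0.8] 8.75
3 3.4 [ 0.4  2.1 -0.5] 9.0
6 6.4 [-1.   1.3 -1.7] 9.25
9 9.4 [-1.1  2.1 -2. ] 9.5
12 12.4 [-1.4  2.3 -0.5] 9.75
15 15.4 [-0.  1. -0.] 10.0
18 18.4 [-0.4  1.2 -0.8] 10.25
21 21.4 [-0.6  2.2 -1.1] 10.5
24 24.4 [-1.   2.  -0.1] 10.75
27 27.4 [-1.   1.5 -0.3] 11.0
30 28.4 [-6.4  0.4  3.8] 11.25
33 28.4 [-13.7   0.5  10.6] 11.5
```

Contact came at s≈-7 and a firm stop at 28.4, so about 36 mm of travel, as expected. I'll back off and check from the top and scene cameras while heading to the mushroom box.

```bash
python3 - <<'E'
from h import *
d=np.array([160,-13.5]); d/=np.linalg.norm(d)
tab=np.array([520,178.5])
P=lambda s,z=62:np.r_[tab+d*s,z]
robot.servo_line(P(35),feed=40); o=robot.observe(); print(o["contact_force"],o["tcp_pos"])
robot.servo_line(P(-15),feed=120)
robot.servo_line(P(-30,190),feed=150)
# view pose near mushroom
pos=[474,-350,220]
best=min([p for p in np.arange(-np.pi,np.pi,.3) if kin.ik(pos,down(p)) is not None],key=lambda p:abs(kin.ik(pos,down(p))[6]))
psi=np.arctan2(-369,474)+np.pi
q=kin.ik([400,-310,200],down(psi)); print(psi,q)
robot.movep([400,-310,200],down(psi))
a=save("top","top2.png"); b=save("scene","scene2.png")
for c in("scene","top"):
    for n in("elbow_tab","elbow_gate","straight_tab"):
        for x in viewer.pinpoint(n,c)[:1]: print(c,n,round(x["confidence"],2),w(c,x["at"]).round(1))
m=save("wrist","w2.png")
for n in("mushroom_top","mushroom_box"):
    for c in ("wrist","top"):
        for x in viewer.pinpoint(n,c)[:4]:
            p=w(c,x["at"]); print(c,n,round(x["confidence"],2),p.round(1),px(c,p).round())
t=np.hstack([cv2.resize(b[220:380,300:460],(400,400),interpolation=2),cv2.resize(a[140:270,220:350],(400,400),interpolation=2)])
cv2.imwrite("pics/c2.png",t[:,:,::-1]); print(robot.observe()["t"])
E
```

```text
[-19.39021522  -0.44070322  15.57329056] [548.35262296 176.08812553  61.90340981]
2.4801114646181923 [ 1.42004586  0.44631238 -1.02640245  1.91757961  0.44594812  1.02766217
  1.10744841]
scene elbow_tab 0.66 [560.9 174.4  76.6]
scene elbow_gate 0.93 [685.4 169.5   3.9]
scene straight_tab 0.95 [ 500.5 -214.7   72.3]
top elbow_tab 0.95 [556.2 178.1  70.4]
top elbow_gate 0.66 [677.6 164.2  -1.8]
top straight_tab 0.83 [ 499.9 -212.4   72.2]
wrist mushroom_top 0.71 [ 337.5 -390.2   77.1] [198. 234.]
wrist mushroom_top 0.57 [ 445.  -521.2   72.4] [176. 402.]
top mushroom_top 0.63 [ 448.2 -524.5   77.5] [490. 266.]
top mushroom_top 0.62 [ 473.8 -371.1   78.2] [438. 257.]
top mushroom_top 0.5 [ 338.  -390.    80.8] [446. 303.]
wrist mushroom_box 0.68 [ 343.  -388.1   -0.9] [228. 218.]
top mushroom_box 0.89 [ 446.6 -527.1   -2.7] [481. 267.]
top mushroom_box 0.59 [ 340.4 -391.1    5.9] [439. 301.]
top mushroom_box 0.57 [ 473.8 -363.7   -3.9] [429. 258.]
top mushroom_box 0.41 [454.4 346.6  78.2] [194. 263.]
15.7917
```

View pics/c2.png

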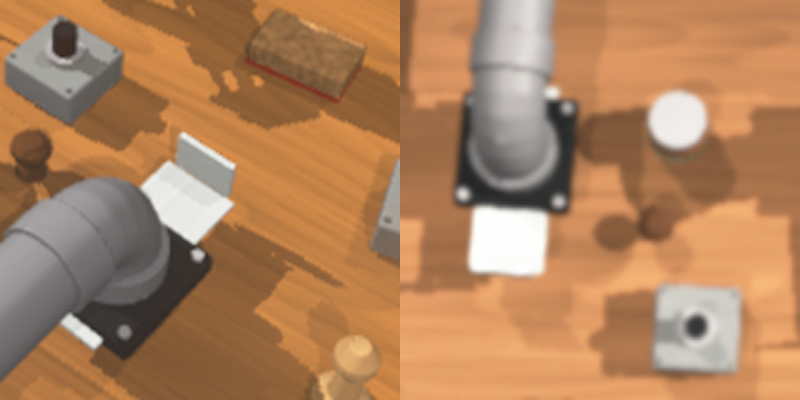

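View pics/w2.png

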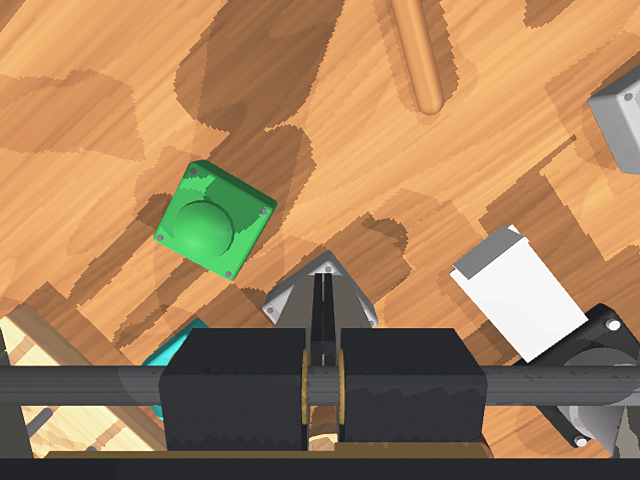

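The crops show the tab close up to the frame, and tab to axis now measures 123 mm, so the gate is shut. The wrist view shows the green look-alike at (205,225), with the grey box behind the fingers at (320,290). Next I press at (474,-370).

```bash
python3 - <<'E'
from h import *
xy=[474.3,-370.3]
robot.servo_line([*xy,150],feed=150)
robot.servo_line([*xy,86],feed=80); robot.hold(0.3)
f0=np.mean([robot.observe()["contact_force"] for _ in range(3)],0)
for z in [82,79,77,75,74,73,72,71]:
    robot.servo_line([*xy,z],feed=15); o=robot.observe(); f=np.array(o["contact_force"])-f0
    print(z,np.round(o["tcp_pos"],1),f.round(1))
    if f[2]>9: break
robot.hold(0.3); o=robot.observe(); print(np.round(o["tcp_pos"],1),(np.array(o["contact_force"])-f0).round(1))
save("scene","s3.png")
robot.servo_line([*xy,84],feed=20)
robot.servo_line([*xy,190],feed=150)
robot.movep([380,-250,230],down(np.arctan2(-369,474)+np.pi)); robot.hold(0.3)
b=save("scene","s4.png");a=save("top","top4.png")
for c in("scene","top"):
    for x in viewer.pinpoint("mushroom_top",c)[:3]: print(c,w(c,x["at"]).round(1))
s3=cv2.imread("pics/s3.png")[:,:,::-1]
t=np.hstack([cv2.resize(s3[90:250,150:310],(400,400)),cv2.resize(b[90:250,150:310],(400,400))])
cv2.imwrite("pics/c4.png",t[:,:,::-1]); print(robot.observe()["t"])
E
```

```text
82 [ 474.2 -370.2   81.8] [ 0.6 -1.   0.3]
79 [ 474.3 -370.2   78.9] [ 0.1 -0.4 -0.3]
77 [ 474.5 -370.4   77.2] [-0.4 -0.6  2.7]
75 [ 474.5 -370.4   75.1] [1.2 0.2 2.7]
74 [ 474.5 -370.4   74.1] [ 0.4 -0.8  3.3]
73 [ 474.5 -370.4   73.1] [0.3 0.5 3.7]
72 [ 474.5 -370.3   72.1] [-0.5  0.8  3.5]
71 [ 474.5 -370.4   71.1] [ 0.8 -0.2  4. ]
[ 474.4 -370.3   71.1] [0.8 0.6 4.2]
scene [ 339.1 -391.8   81.6]
scene [510.7 -12.5   2.1]
scene [ 453.1 -525.6   82.2]
top [ 443.6 -524.    76.7]
top [ 473.7 -369.6   78.4]
23.425
```

View pics/c4.png

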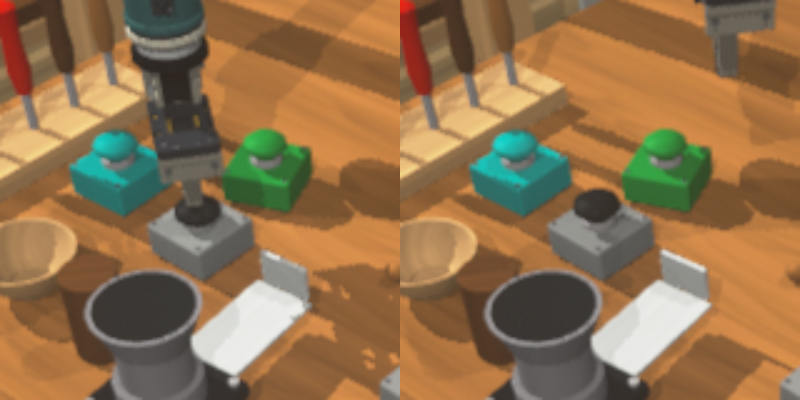

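View pics/s4.png

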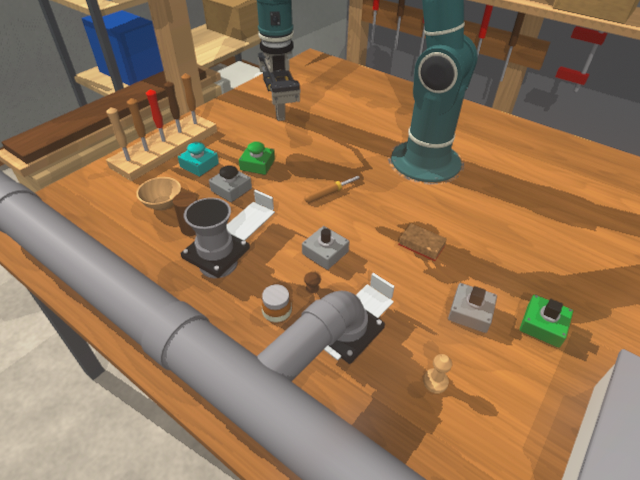

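The button went down 7 mm at about 4.2 N and is back up, and the box hasn't moved. The elbow blade is in at (375,300), and everything else is where it was.

```bash
python3 -c "
from h import *
print(robot.job_done())"
```

```text
the job is handed in; nothing more can be done
None
```

The job is handed in: the elbow gate's blade was pushed to its hard stop, then the grey mushroom button was pressed about 7 mm and sprang back up; nothing else on the bench appears to have moved, and the robot's clock read about 23 s of the 48 s allowed.

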